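# Feed a spice shaker into the gravity rack

## Task

Put the spice shaker that stands on the counter away in the sloping gravity rack. First lay it on its side on the little wire cradle and let go; then take it up again, lower it into the open mouth at the rack's high end, lying across the lane with its cap on the same side as the cap of the shaker already in the rack, and only then let it go, so that it rolls down and comes to rest against that one. Leave everything else where it stands.

Things in the scene. Friction and masses are not known exactly. Their poses are not given: they have to be found in the camera images.
- shaker: The spice shaker to put away: a steel cylinder 56 mm in diameter and 70 mm tall with a paper band, topped by a narrower black cap 40 mm in diameter and 22 mm tall (92 mm in all, about 0.2 kg). It starts upright on the counter, cap up. Origin at the centre of its underside; z along its axis towards the cap.
- shaker_mid (a point): The middle of that shaker: on its axis, 46 mm from the underside (half of its length). Axes as the shaker's.
- shaker_cap (a point): The centre of the end of its cap, on the axis, 92 mm from the underside. Axes as the shaker's.
- cradle: Wire cradle fixed to the counter: two level 8 mm steel rods, 108 mm long, 34 mm apart (centres), 30 mm above the counter (centres), on a wooden foot 120 x 40 x 10 mm. Origin on the counter under its middle; x along the rods, z up. A shaker lies along x, either end first, axis 57 mm above the counter; it overhangs the rods by 7 mm on each side, room for fingers beside it.
- rack: Gravity rack: an aluminium chute fixed to the counter, foot 325 x 134 x 8 mm. Origin on the counter under the middle of the open mouth; x level, along the lane towards the low end, y to the left seen looking downhill, z up. From 72 mm down the lane to the stop it is covered by wires 63 mm above the floor: shakers go in only at the open mouth and roll down by themselves.
- lane: The rack's lane. Origin on its floor in the middle of the open mouth, 75 mm above the counter; x downhill along the floor (14 degrees below level), y across (level), z square to the floor. Floor x = -65 to 200 mm, where a stop plate stands; open mouth x = -65 to 65 mm. Side walls' inner faces at y = +-50 mm, tops 45 mm above the floor. A shaker on the floor has its axis at z = 28 mm.
- lane_home (a point): Where the fed shaker's middle comes to rest: x = 116, y = 0, z = 28 mm of the lane. Axes as the lane's. A rail 5 mm high and 18 mm wide runs down the floor along the +y wall: the caps pass over it, the thicker steel bodies cannot, so shakers must lie along y with the cap towards +y.
- parked: A shaker of the same kind that already lies in the rack against the low stop, cap towards the lane's +y. Origin at the centre of its underside, z along its axis towards the cap.
- parked_mid (a point): The middle of that parked shaker, on its axis 46 mm from its underside; at about x = 172, y = 0, z = 28 mm of the lane.
- tin: Bystander: a food tin 68 mm in diameter and 58 mm tall, standing. Origin at the centre of its underside.
- cruet: Bystander: a slim steel bottle 42 mm in diameter and 105 mm tall, standing. Origin at the centre of its underside.
- bowl: Bystander: a steel bowl 110 mm in diameter and 45 mm tall. Origin at the centre of its underside.
- mug: Bystander: a white mug 80 mm in diameter and 85 mm tall. Origin at the centre of its underside.
- plate: Bystander: a white plate 150 mm in diameter. Origin at the centre of its underside.
- spoon: Bystander: a spoon lying on the counter. Origin under it.
- jar: Bystander: a lidded jar 72 mm in diameter and 100 mm tall. Origin at the centre of its underside.
Not all that is in view belongs to the job. Leave any pink look-alike of the shaker alone.

How it is judged:
By the outcome, as a careful person would: the job done as asked, in the order asked, and still so for the second after the job is handed in, with the robot touching nothing.
It also fails if it takes over 48 s, if anything falls off the work surface, if the arm or the gripper's body presses on something with over 40 N, if the wrist force passes 120 N, or if a joint passes its speed limit or range.

## Robot

A 6-joint arm with a two-finger parallel gripper is mounted at the origin on the work surface. World frame = base frame: x ahead of the robot, y to its left, z up, the work surface at z = 0. Lengths are in m, angles in rad, forces in N, time in s.
With the tool pointing down it reaches from about 0.275 to 0.75 m from the base axis. Payload 10.2 kg.
Tool frame: the origin (TCP) lies midway between the tips of the shut fingers; the grasp point (between the pads) lies 19 mm behind it (env.hold_point_z is the distance from the TCP to the grasp point, in m); x points along the fingers, z is the direction in which the jaws open and shut, and the axes are right-handed (so a half turn about x gives the same grasp; the last joint's range is limited). The gripper opens to 85 mm and grips with 20 to 120 N. Pads are 22 mm wide; open, the fingers measure 114 mm over their backs; the gripper's body (76 mm by 85 mm) begins 54 mm behind the grasp point. The pads swing forward as they close: fully open they stand 13 mm farther back than shut.
Start: joints at [0.893, 0.313, 1.498, -0, 1.331, -0.223], TCP at [0.231, 0.472, 0.231] pointing down, gripper open.
Joint ranges: [-2.94, 2.94], [-0.97, 2.17], [0.19, 2.56], [-1.23, 4.37], [0.02, 3.11], [-2.88, 2.88]. Speed limits (rad/s): [2.39, 2.39, 3.01, 3.14, 3.14, 3.14].

## Interface

Orientations are given as a unit quaternion [x, y, z, w].
In Python, from bench import env, kinematics, monitor, eyes, job gives the robot as it stands. The module is installed in compiled form; this text tells all that it offers. Calls block until the motion is done:
- env.reach(position, orientation): joint-space move of the TCP to a pose.
- env.movel(position, velocity=0.15, frame=None, guard=None): straight line of the TCP; frame=None keeps the orientation; velocity is the mean speed in m/s. With guard (N) it stops when the force on the tool has changed by that much, and returns True; else False.
- env.set_joints(angles): joint-space move.
- env.release() and env.close_gripper(effort=None): open the fingers fully, or close them until they stop; effort is the grip in N (None keeps the last).
- env.hold(seconds).
- kinematics.ik(position, orientation): joint angles nearest the present ones, or None.
- monitor.sense(): the state.
- eyes.grab_frame(name): name is "scene" or "top"; returns a dict with "frame" (400x640x3 uint8, red, green, blue), "mtx" (3x3 intrinsics, pixels), "k1" (the pictures are not rectified: a ray, as slopes to the right and down, at radius r is drawn at 1 + k1 r^2 times it, then the intrinsics apply), "view" (4x4, takes a point from world to camera coordinates). Camera axes: x right, y down, z forward; pixel columns grow to the right and rows downward; lengths in m; the calibration is good to about 2 mm. A picture is of the moment at which its call begins. There is no depth.
A pose or a line that the arm cannot do raises env.MotionError and nothing moves.
- job.hand_in(): hands the job in, once; it reports no verdict.
The state is a dict: "clock": time; "joints": joint angles; "qvel": joint speeds; "joint_efforts": joint torques, N m; "position": TCP position; "ee_rot": TCP orientation; "contact_force": force on the tool from outside, world axes, zero at the start; "ft_torque": the same for the moment, N m; "finger_gap": opening from 0.0 (shut) to 1.0 (fully open).
Only numpy, scipy, OpenCV 4.12 (cv2) and the standard library are available. Lean on these libraries where they do the work, as an engineer would, in place of code of your own. Each camera call takes 0.05 s, during which the arm holds its last target.

## Working session

There is one attempt and no reset: what is moved stays moved. The work goes in short steps, each a Python script; the robot and the scene stay as the last script left them, time stands still between calls to the robot, and variables do not carry over. Pictures are saved under pics/ and viewed, and the job is handed in when it is done.

```bash
mkdir -p pics; ls; python3 - <<'E'
from bench import env, kinematics, monitor, eyes, job
import cv2,numpy as np
for n in("scene","top"):
    f=eyes.grab_frame(n); cv2.imwrite(f"pics/{n}0.png",f["frame"][:,:,::-1])
    print(n,f["mtx"].tolist(),f["k1"],np.round(f["view"],4).tolist())
s=monitor.sense();print(s["clock"],s["position"],s["ee_rot"],s["finger_gap"],env.hold_point_z)
E
```

```text
pics
scene [[378.30698878996907, 0.0, 315.2435009594715], [0.0, 378.30698878996907, 197.68535175706805], [0.0, 0.0, 1.0]] -0.027413897618008037 [[0.7327, 0.6804, -0.0141, -0.3479], [0.5229, -0.5762, -0.6282, -0.2124], [-0.4355, 0.4529, -0.7779, 1.3715], [0.0, 0.0, 0.0, 1.0]]
top [[363.2121533858711, 0.0, 317.276155979784], [0.0, 363.2121533858711, 203.32169171529551], [0.0, 0.0, 1.0]] -0.046159143554360106 [[-0.0261, -0.9992, -0.0312, 0.0153], [-0.9905, 0.03, -0.1339, 0.4898], [0.1348, 0.0274, -0.9905, 1.0645], [0.0, 0.0, 0.0, 1.0]]
0.1 [0.23047696 0.47145693 0.23079712] [-0.37455842  0.60022519  0.37428191  0.59945707] 1.0000746416712045 0.0187
```

View pics/scene0.png

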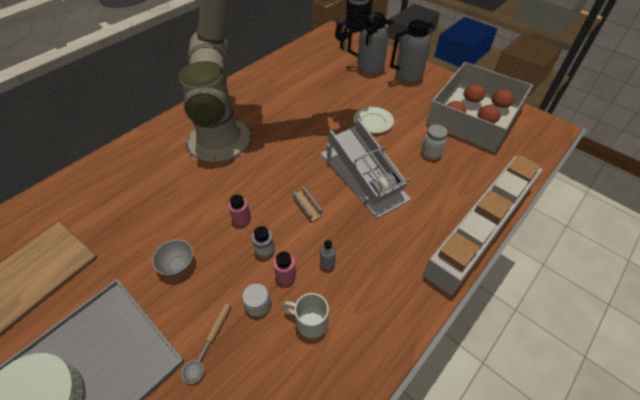

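View pics/top0.png

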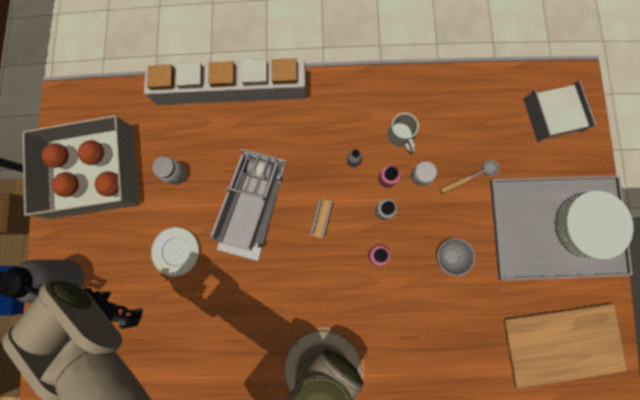

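Candidates for the shaker: the grey one with a black cap at scene (262,242) / top (387,209), and the pink look-alikes at scene (239,210) and (285,267) / top (380,255) and (390,175). The slim dark bottle at scene (328,255) is the cruet. The grey one fits the description; I'll confirm it in enlarged crops.

```bash
python3 - <<'E'
import cv2
s=cv2.imread("pics/scene0.png");t=cv2.imread("pics/top0.png")
def crop(im,x0,y0,w,h,k,n): cv2.imwrite(f"pics/{n}.png",cv2.resize(im[y0:y0+h,x0:x0+w],None,fx=k,fy=k,interpolation=cv2.INTER_CUBIC))
crop(s,220,180,120,100,6,"c_s1"); crop(t,300,140,120,100,6,"c_t1")
crop(s,315,110,100,100,6,"c_s2"); crop(t,205,140,100,130,4.5,"c_t2")
E
```

```text
(no output)
```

View pics/c_s1.png

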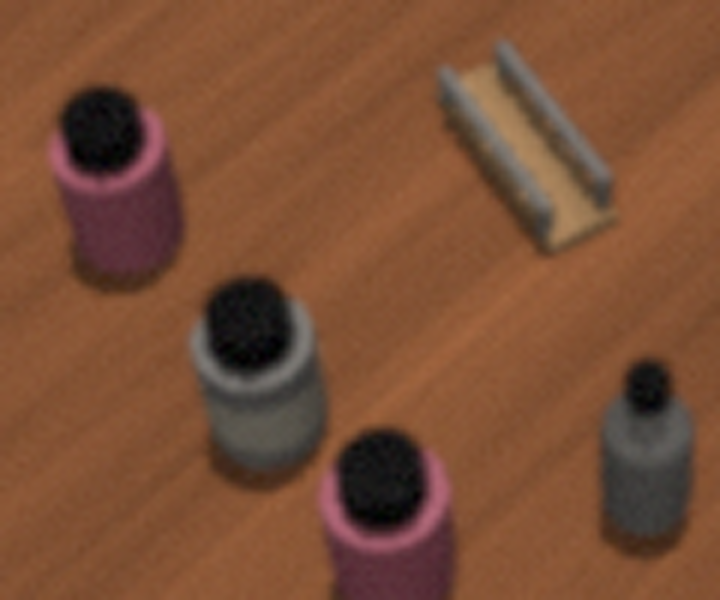

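View pics/c_t1.png

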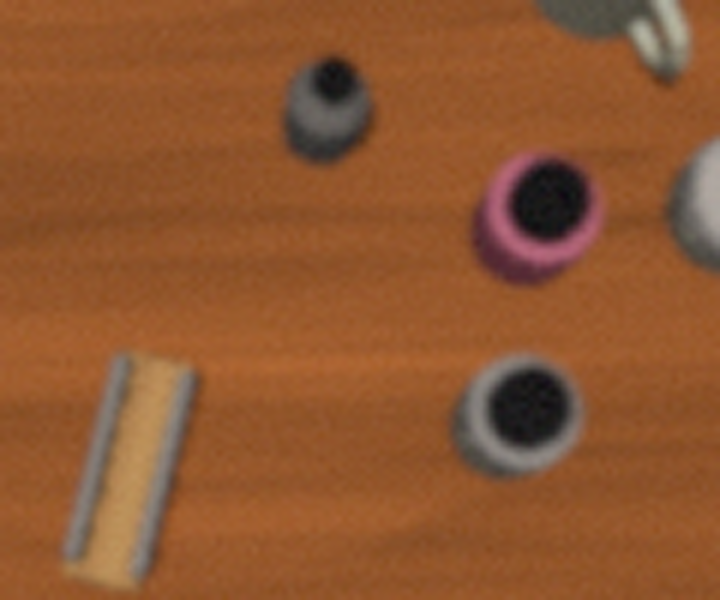

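View pics/c_s2.png

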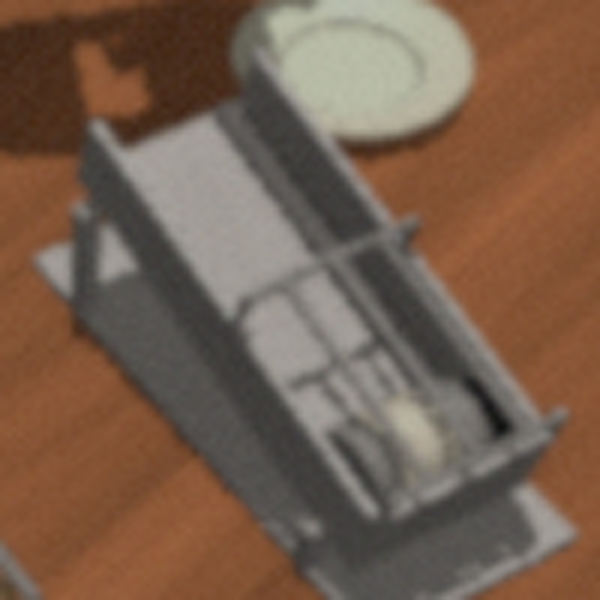

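View pics/c_t2.png

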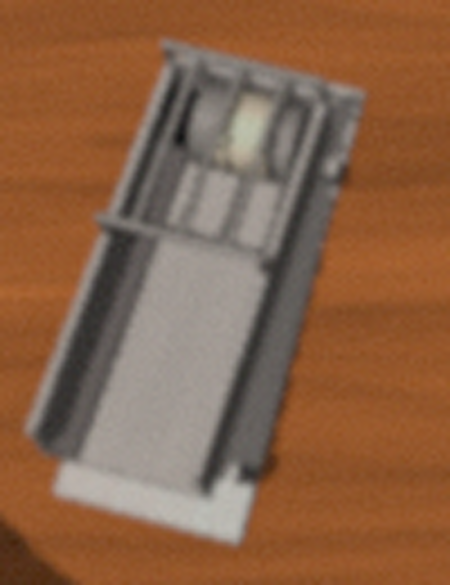

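The crops confirm that the un-pinked steel shaker at scene (262,242) is the target. The rack's high end is nearest the robot base, and the rail and the parked cap are on its left (world +y). Next I'll enlarge the rack and cradle for keypoints.

```bash
cat > h.py <<'E'
import cv2,numpy as np
from scipy.spatial.transform import Rotation as R
from scipy.optimize import least_squares
C={"scene":(np.array([[378.30698878996907,0,315.2435009594715],[0,378.30698878996907,197.68535175706805],[0,0,1.]]),-0.027413897618008037),
"top":(np.array([[363.2121533858711,0,317.276155979784],[0,363.2121533858711,203.32169171529551],[0,0,1.]]),-0.046159143554360106)}
V=np.load("views.npz")
def proj(n,P):
    K,k1=C[n];M=V[n];P=np.atleast_2d(P)
    p=P@M[:3,:3].T+M[:3,3];return cv2.projectPoints(p,np.zeros(3),np.zeros(3),K,np.array([k1,0,0,0.]))[0].reshape(-1,2)
def tri(obs,x0=(.4,0,.05)):
    r=least_squares(lambda X:np.concatenate([proj(n,X)[0]-u for n,u in obs.items()]),x0);return r.x,np.sqrt(np.mean(r.fun**2))
def crop(im,x0,y0,w,h,k,n): cv2.imwrite(f"pics/{n}.png",cv2.resize(im[y0:y0+h,x0:x0+w],None,fx=k,fy=k,interpolation=cv2.INTER_CUBIC))
def un(p,x0,y0,k): return np.array([x0,y0])+(np.array(p,float)+.5)/k-.5
E
python3 - <<'E'
from bench import eyes
import numpy as np
np.savez("views.npz",**{n:eyes.grab_frame(n)["view"] for n in("scene","top")})
from h import *
s=cv2.imread("pics/scene0.png");t=cv2.imread("pics/top0.png")
crop(s,320,115,90,65,8.5,"r_s1");crop(s,350,160,70,60,10,"r_s2")
crop(t,205,200,75,65,9,"r_t1");crop(t,215,140,80,60,9.5,"r_t2")
E
```

```text
(no output)
```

View pics/r_s1.png

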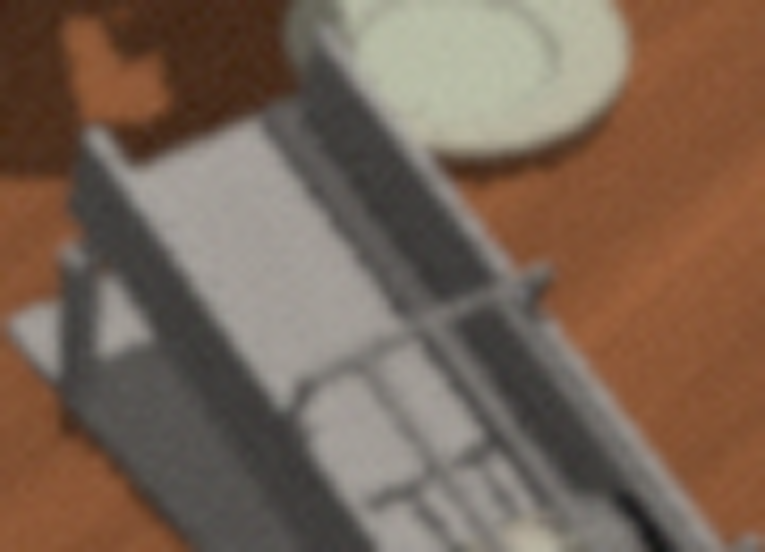

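View pics/r_s2.png

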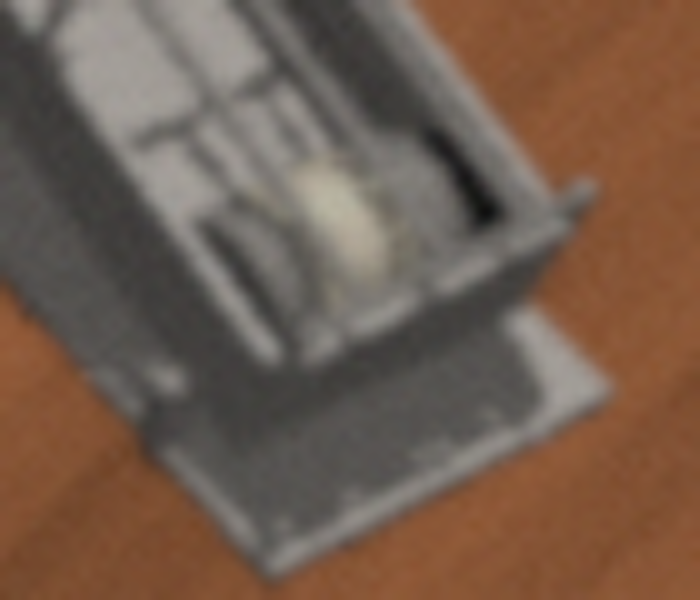

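View pics/r_t1.png

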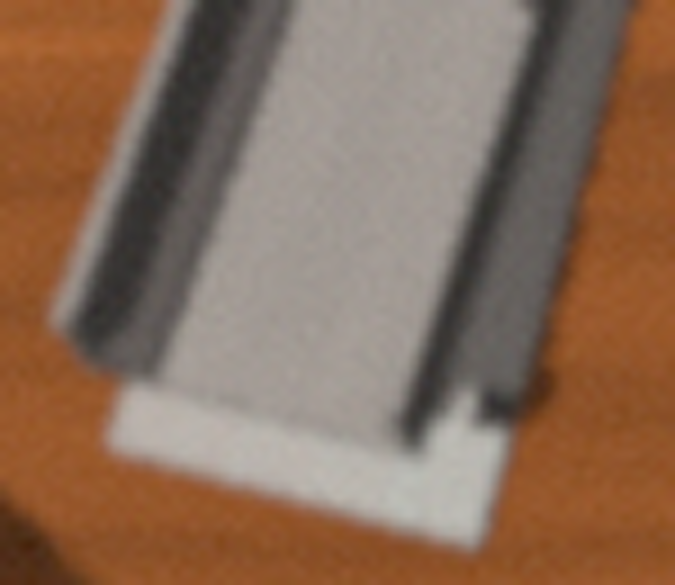

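View pics/r_t2.png

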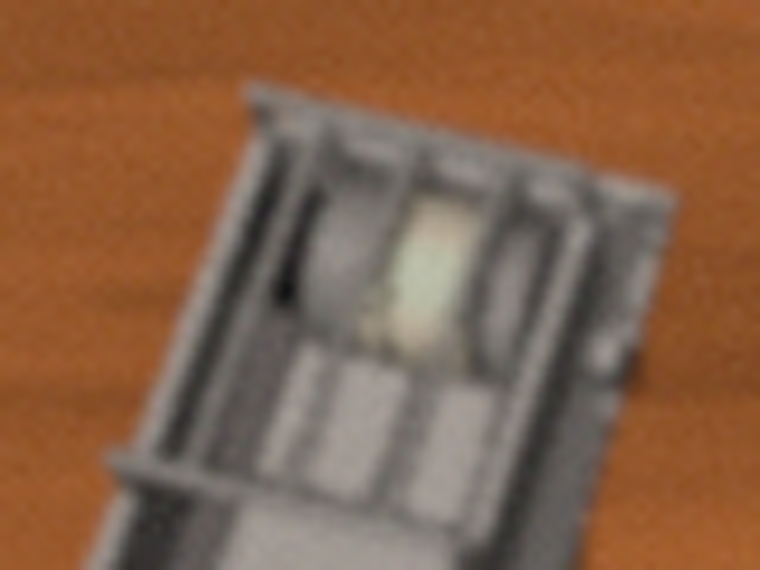

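```bash
cat > rack.py <<'E'
from h import *
s1=lambda *p:un(p,320,115,8.5); s2=lambda *p:un(p,350,160,10); t1=lambda *p:un(p,205,200,9); t2=lambda *p:un(p,215,140,9.5)
# lane pts
L=[("scene",(-65,-51.5,45),s1(97,130),1),("scene",(-65,51.5,45),s1(325,30),1),("scene",(-65,32,0),s1(264,122),.7),
("top",(-65,51.5,45),t1(63,325),1),("top",(-65,32,2),t1(155,378),.7),("top",(-65,-52,45),t1(402,435),.6)]
F=[("top",(0,67,8),t1(106,450),1),("top",(0,-67,8),t1(473,550),1),("scene",(0,-67,8),s1(10,325),1),
("scene",(325,-67,8),s2(268,560),1),("scene",(325,67,8),s2(610,383),1),("top",(325,-67,8),t2(675,190),1)]
t=np.radians(14);
def lane2w(p,q):
    ox,oy,oz,yaw=q[:4];A=R.from_euler("ZY",[yaw,t]).as_matrix();return A@(np.array(p)/1000)+[ox,oy,oz]
def f2w(p,q):
    ox,oy,oz,yaw,fx,fz=q;A=R.from_euler("Z",yaw).as_matrix();return A@(np.array(p)/1000+[fx,0,fz])+[ox,oy,0]
def res(q):
    return np.concatenate([(proj(n,lane2w(p,q))[0]-u)*w for n,p,u,w in L]+[(proj(n,f2w(p,q))[0]-u)*w for n,p,u,w in F])
r=least_squares(res,[.35,.2,.075,-.2,-.08,0],loss="soft_l1")
if __name__=="__main__":
    print(np.round(r.x,4),np.degrees(r.x[3]));print(np.round(res(r.x).reshape(-1,2),2).tolist())
    for n in("scene","top"):
        im=cv2.imread(f"pics/{n}0.png");k=6;im=cv2.resize(im,None,fx=k,fy=k,interpolation=cv2.INTER_CUBIC)
        def ln(pts,c):
            cv2.polylines(im,[np.int32((proj(n,np.array(pts))+.5)*k-.5)],True,c,1)
        for z,c in((45,(0,255,0)),(0,(0,0,255))):
            ln([lane2w((x,y,z),r.x) for x,y in((-65,-50),(200,-50),(200,50),(-65,50))],c)
        ln([lane2w((x,32,0),r.x) for x in(-65,200)],(255,255,0))
        th=np.linspace(0,6.28,30)
        for y in(-46,24):ln([lane2w((172+28*np.cos(a),y,28+28*np.sin(a)),r.x) for a in th],(255,0,255))
        for y in(24,46):ln([lane2w((172+20*np.cos(a),y,28+20*np.sin(a)),r.x) for a in th],(255,0,0))
        ln([f2w((x,y,8),r.x) for x,y in((0,-67),(325,-67),(325,67),(0,67))],(0,255,255))
        x0,y0=((315,110) if n=="scene" else (205,140));w,h=((100,100) if n=="scene" else (100,130))
        o=im[y0*k:(y0+h)*k,x0*k:(x0+w)*k]; o=cv2.resize(o,None,fx=600/o.shape[0],fy=600/o.shape[0],interpolation=cv2.INTER_AREA);cv2.imwrite(f"pics/ov_{n}.png",o)
E
python3 rack.py
```

```text
[ 0.4309  0.2271  0.0743 -0.2823 -0.094   0.0021] -16.174736343857585
[[-0.07, -0.33], [-0.13, 0.35], [-0.4, 0.04], [0.15, 0.13], [-0.01, 0.13], [-1.01, -1.45], [-0.45, -0.03], [0.34, 0.19], [-0.73, -1.1], [0.2, 0.89], [0.7, 0.32], [-0.03, 0.35]]
```

View pics/ov_scene.png

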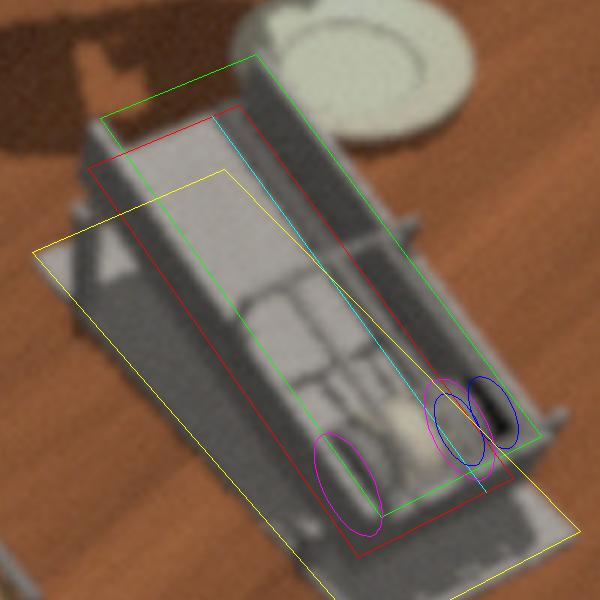

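View pics/ov_top.png

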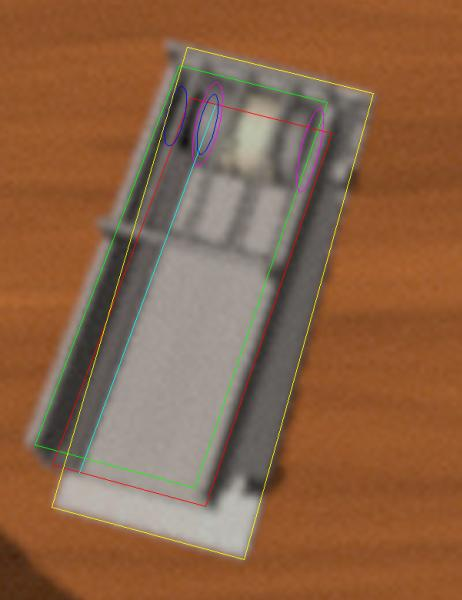

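```bash
cat > obj.py <<'E'
from h import *
cs=lambda *p:un(p,220,180,6); ct=lambda *p:un(p,300,140,6)
th=np.linspace(0,2*np.pi,73)[:-1]
def circ(c,r,z): return np.c_[c[0]+r*np.cos(th),c[1]+r*np.sin(th),np.full(72,c[2]+z)]
def bb(n,c,parts):
    p=np.vstack([proj(n,circ(c,r,z)) for r,z in parts]);return p.min(0),p.max(0)
cap=[(.02,.092),(.02,.07)];body=[(.028,0),(.028,.07)]
def res(c):
    o=[]
    a,b=bb("scene",c,cap);o+=[a-cs(204,279),(b-cs(293,372))]
    a,b=bb("scene",c,body);o+=[[a[0]-cs(191,0)[0],b[0]-cs(327,0)[0],(b[1]-cs(0,470)[1])*.6]]
    a,b=bb("top",c,cap);o+=[a-ct(488,366),b-ct(576,447)]
    a,b=bb("top",c,body);o+=[a-ct(453,353),b-ct(583,477)]
    return np.concatenate(o)
r=least_squares(res,[.4,-.2,0]);sh=r.x
CR=[("scene",-1,-1,cs(443,72)),("scene",1,-1,cs(545,230)),("scene",-1,1,cs(503,46)),("scene",1,1,cs(603,197)),
("top",1,1,ct(121,357)),("top",-1,1,ct(73,561)),("top",1,-1,ct(188,371)),("top",-1,-1,ct(140,578))]
def cw(p,q): return R.from_euler("Z",q[3]).as_matrix()@np.array(p)+[q[0],q[1],q[2]]
def rc(q): return np.concatenate([proj(n,cw((a*.054,b*.017,.030),q))[0]-u for n,a,b,u in CR])
rr=least_squares(rc,[.4,.0,0,-.2]);cr=rr.x
if __name__=="__main__":
    print("shaker",np.round(sh,4),np.round(r.fun,2));print("cradle",np.round(cr,4),np.degrees(cr[3]),np.round(rr.fun.reshape(-1,2),2).tolist())
    for b in(1,-1):
        for a in(1,-1):
            ob={n:u for n,aa,bb_,u in CR if aa==a and bb_==b};print(a,b,tri(ob))
E
python3 obj.py
```

```text
shaker [ 4.659e-01 -2.027e-01  1.000e-04] [-0.67 -0.71  0.46  0.81 -0.31  0.3   0.17 -0.43 -0.74  0.1   0.52 -0.37
 -0.2   0.31  0.45]
cradle [ 0.4483 -0.0096 -0.007  -0.2903] -16.635425181299507 [[-0.09, 0.96], [0.27, -1.34], [-0.57, 0.98], [0.46, -0.59], [0.87, -0.25], [-0.43, -0.06], [0.47, 0.25], [-0.72, 0.04]]
1 1 (array([ 0.50386882, -0.00730474,  0.01809877]), np.float64(0.3867873408483894))
-1 1 (array([0.40200781, 0.02191904, 0.02791856]), np.float64(0.39213695737184956))
1 -1 (array([ 0.4958158 , -0.04124007,  0.0171364 ]), np.float64(0.361340075741306))
-1 -1 (array([ 0.39223406, -0.01178608,  0.028963  ]), np.float64(0.27664964684109733))
```

```bash
sed -i 's/cs(545,230)/cs(546,212)/;s/cs(603,197)/cs(605,182)/' obj.py; cat >>obj.py <<'E'
    for n in("scene","top"):
        im=cv2.imread(f"pics/{n}0.png");k=6;im=cv2.resize(im,None,fx=k,fy=k,interpolation=cv2.INTER_CUBIC)
        ln=lambda pts,c:cv2.polylines(im,[np.int32((proj(n,np.array(pts))+.5)*k-.5)],True,c,1)
        q=cr.copy();q[2]=0
        for b in(1,-1):ln([cw((a*.054,b*.017+e*.004,.03),q) for a,e in((1,1),(1,-1),(-1,-1),(-1,1))],(0,255,0))
        ln([cw((a*.06,b*.02,.01),q) for a,b in((1,1),(1,-1),(-1,-1),(-1,1))],(0,255,255))
        for r_,z in cap+body: ln(circ(sh,r_,z),(255,0,255))
        x0,y0=(220,180) if n=="scene" else (300,140)
        cv2.imwrite(f"pics/ovo_{n}.png",im[y0*k:(y0+100)*k,x0*k:(x0+120)*k])
E
python3 obj.py
```

```text
shaker [ 4.659e-01 -2.027e-01  1.000e-04] [-0.67 -0.71  0.46  0.81 -0.31  0.3   0.17 -0.43 -0.74  0.1   0.52 -0.37
 -0.2   0.31  0.45]
cradle [ 0.448  -0.0091 -0.0013 -0.2735] -15.668487290271713 [[-0.39, -0.19], [0.39, 0.29], [-0.93, -0.29], [0.34, 0.4], [0.37, -0.38], [-0.4, 0.14], [0.07, -0.05], [-0.58, 0.07]]
1 1 (array([ 0.50307327, -0.00658332,  0.02876634]), np.float64(0.1112706320789068))
-1 1 (array([0.40200781, 0.02191904, 0.02791856]), np.float64(0.39213695737184956))
1 -1 (array([ 0.49469065, -0.04029278,  0.0299028 ]), np.float64(0.1247790460171994))
-1 -1 (array([ 0.39223406, -0.01178608,  0.028963  ]), np.float64(0.27664964684109733))
```

View pics/ovo_scene.png

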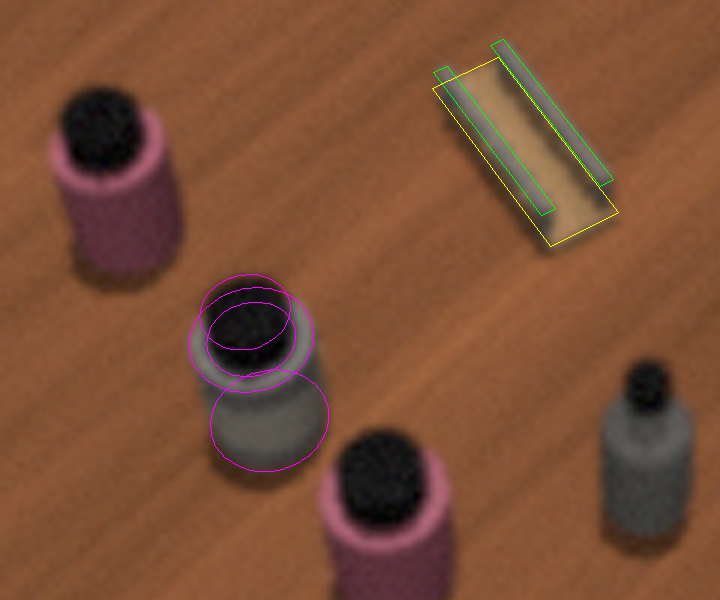

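View pics/ovo_top.png

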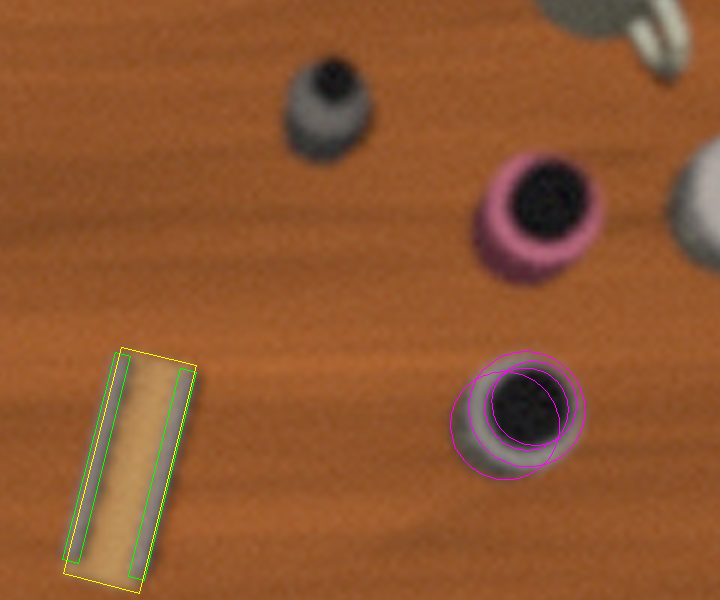

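Measurements agree with the stated sizes: shaker base at z≈0, cradle rods at 28–30 mm, lane floor at 74 mm. Next I'll search for feasible tool orientations: a tilted side grasp, then a turn about the jaw axis to lay the shaker down.

```bash
cat > plan.py <<'E'
from h import *
SH=np.array([.466,-.2027,0]);CR=np.array([.448,-.0091,0]);cyaw=np.radians(-15.7)
LO=np.array([.431,.227,.0745]);lyaw=np.radians(-16.2);HP=.0187
LA=R.from_euler("ZY",[lyaw,np.radians(14)]).as_matrix()
U=lambda a:np.array([np.cos(a),np.sin(a),0.]);Z=np.array([0,0,1.])
def pose(g,a,j,adv=0):
    """TCP pos+quat with grasp point at g, approach a, jaw j"""
    a=a/np.linalg.norm(a);j=j-a*(a@j);j/=np.linalg.norm(j)
    return g+a*(HP+adv),R.from_matrix(np.c_[a,np.cross(j,a),j]).as_quat()
def side(fy,p,s): # upright grasp: approach
    f=U(fy);return np.cos(p)*f-np.sin(p)*Z, s*np.cross(Z,f)
def lying(cap,p,s): # cap dir horizontal (yaw cap), tool tilted p past vertical
    f=U(cap);return -np.sin(p)*f-np.cos(p)*Z, s*np.cross(Z,f)
E
python3 - <<'E'
from plan import *
from bench import kinematics,env
J0=None
for deg in range(-180,180,15):
  for p in(20,30,40):
    for s in(1,-1):
      a,j=side(np.radians(deg),np.radians(p),s)
      g=SH+[0,0,.04]
      q=[kinematics.ik(*pose(g-a*d+[0,0,h],a,j)) for d,h in((0,0),(.09,0),(0,.12))]
      ok=[x is not None for x in q]
      if not all(ok): continue
      for flip in(0,1):
        c=cyaw+np.pi*flip
        a2,j2=lying(c,np.radians(p),s)
        g2=CR+[0,0,.057]
        r=[kinematics.ik(*pose(g2+[0,0,h],a2,j2)) for h in(0,.1)]
        if all(x is not None for x in r): print(deg,p,s,flip,np.round(q[0],2),np.round(r[0],2))
E
```

```text
-180 20 1 0 [-0.45  1.16  1.01 -0.49  2.1   1.14] [-0.28  0.58  1.71 -0.    1.21 -1.58]
-180 20 1 1 [-0.45  1.16  1.01 -0.49  2.1   1.14] [-0.28  0.32  2.16  0.01  0.31  1.55]
-180 20 -1 0 [-0.45  1.16  1.01 -0.49  2.1  -2.  ] [-0.28  0.58  1.71 -0.    1.21  1.56]
-180 20 -1 1 [-0.45  1.16  1.01 -0.49  2.1  -2.  ] [-0.28  0.32  2.16  0.01  0.31 -1.59]
-180 30 1 0 [-0.46  1.07  1.1  -0.43  1.94  1.17] [-0.28  0.67  1.6  -0.    1.4  -1.58]
-180 30 1 1 [-0.46  1.07  1.1  -0.43  1.94  1.17] [-0.29  0.31  2.27  0.15  0.04  1.41]
-180 30 -1 0 [-0.46  1.07  1.1  -0.43  1.94 -1.98] [-0.28  0.67  1.6  -0.    1.4   1.57]
-180 30 -1 1 [-0.46  1.07  1.1  -0.43  1.94 -1.98] [-0.29  0.31  2.27  0.15  0.04 -1.74]
-180 40 1 0 [-0.48  0.97  1.2  -0.37  1.77  1.18] [-0.28  0.76  1.5  -0.    1.58 -1.58]
-180 40 1 1 [-0.48  0.97  1.2  -0.37  1.77  1.18] [-0.29  0.34  2.36  3.11  0.26 -1.55]
-180 40 -1 0 [-0.48  0.97  1.2  -0.37  1.77 -1.97] [-0.28  0.76  1.5  -0.    1.58  1.57]
-180 40 -1 1 [-0.48  0.97  1.2  -0.37  1.77 -1.97] [-0.29  0.34  2.36  3.11  0.26  1.59]
-165 20 1 0 [-0.38  1.12  1.11 -0.66  
[... 18817 characters left out ...]

165 30 1 0 [-0.53  1.09  1.05 -0.26  2.02  1.32] [-0.28  0.67  1.6  -0.    1.4  -1.58]
165 30 1 1 [-0.53  1.09  1.05 -0.26  2.02  1.32] [-0.29  0.31  2.27  0.15  0.04  1.41]
165 30 -1 0 [-0.53  1.09  1.05 -0.26  2.02 -1.82] [-0.28  0.67  1.6  -0.    1.4   1.57]
165 30 -1 1 [-0.53  1.09  1.05 -0.26  2.02 -1.82] [-0.29  0.31  2.27  0.15  0.04 -1.74]
165 40 1 0 [-0.54  0.99  1.16 -0.22  1.84  1.33] [-0.28  0.76  1.5  -0.    1.58 -1.58]
165 40 1 1 [-0.54  0.99  1.16 -0.22  1.84  1.33] [-0.29  0.34  2.36  3.11  0.26 -1.55]
165 40 -1 0 [-0.54  0.99  1.16 -0.22  1.84 -1.81] [-0.28  0.76  1.5  -0.    1.58  1.57]
165 40 -1 1 [-0.54  0.99  1.16 -0.22  1.84 -1.81] [-0.29  0.34  2.36  3.11  0.26  1.59]
```

```bash
python3 - <<'E'
from h import *
cs=lambda *p:un(p,220,180,6); ct=lambda *p:un(p,300,140,6)
# back-project onto height z
def bp(n,u,z): return least_squares(lambda X:proj(n,[X[0],X[1],z])[0]-u,[.4,0]).x
print("pinkA cap",tri({"scene":cs(100,122),"top":un((380.5,254.5),0,0,1)}))
print("pinkB cap",tri({"scene":cs(382,472),"top":ct(550,200)}))
for n,u,z in(("cruet",ct(335,75),.105),("tin",(425.5,172),.058),("bowl",(457,256),.04),("mug",(404,128),.085),("spoonend",(444,190),.01),("jar",(165,168),.1),("plate",(177,251),.01)): print(n,bp("top",u,z))
E
```

```text
pinkA cap (array([ 0.33171166, -0.17446284,  0.08796112]), np.float64(0.2312965812671599))
pinkB cap (array([ 0.56555951, -0.21613489,  0.08573473]), np.float64(0.12449733700305064))
cruet [ 0.62537839 -0.11388443]
tin [ 0.57083425 -0.32342699]
bowl [ 0.32077083 -0.40450413]
mug [ 0.699553   -0.26184158]
spoonend [ 0.52278425 -0.38999341]
jar [0.59924483 0.44459776]
plate [0.35754159 0.44002696]
```

Pink A is at (0.33,-0.17) and pink B at (0.57,-0.22). I'll come in from the -y side (heading 80°, tilted 30° down), between the two of them.

```bash
cat >> plan.py <<'E'
FY=np.radians(80);P=np.radians(30);S=-1;GZ=.038;ADV=.004
E
python3 - <<'E'
from plan import *
from bench import *
a,j=side(FY,P,S);g=SH+[0,0,GZ]
p0,q=pose(g,a,j,ADV)
seq=[p0-a*.12+[0,0,.15],p0-a*.12]
for p in seq+[p0,p0+[0,0,.15]]: print(np.round(kinematics.ik(p,q),2))
c0=monitor.sense()["clock"]
env.reach(seq[0],q); env.movel(seq[1],.2)
s=monitor.sense();print(s["clock"],s["position"]-seq[1],s["contact_force"])
for n in("scene","top"): cv2.imwrite(f"pics/{n}1.png",eyes.grab_frame(n)["frame"][:,:,::-1])
sc=cv2.imread("pics/scene1.png");t=cv2.imread("pics/top1.png")
o=np.hstack([cv2.resize(sc[150:330,170:350],(400,400),interpolation=3),cv2.resize(t[130:310,300:480],(400,400),interpolation=3)])
cv2.imwrite("pics/g1.png",o)
E
```

```text
[-1.06  0.7   1.23  0.66  2.05 -0.84]
[-1.06  0.89  1.31  0.6   1.83 -1.01]
[-0.95  0.89  1.52  0.67  1.6  -1.07]
[-0.95  0.64  1.5   0.69  1.81 -0.9 ]
3.925 [ 0.00030858 -0.00034489  0.0009964 ] [ 0.22361297  0.09926065 -0.31325499]
```

View pics/g1.png

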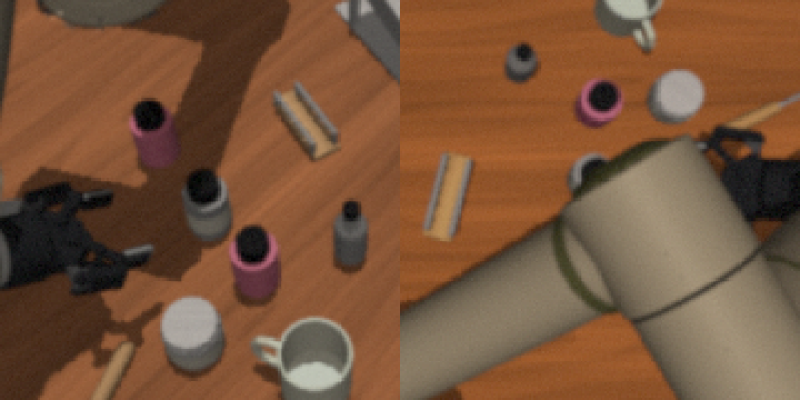

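The gripper is open and aimed at the grey shaker, at crop (205,200). The fingers clear the tin and pink B. I'll go in, close and lift.

```bash
python3 - <<'E'
from plan import *
from bench import *
a,j=side(FY,P,S);g=SH+[0,0,GZ]
p0,q=pose(g,a,j,ADV)
print(env.movel(p0,.15,guard=8))
s=monitor.sense();print(s["position"]-p0,s["contact_force"])
env.close_gripper(50)
s=monitor.sense();print(s["finger_gap"],s["contact_force"])
env.movel(p0+[0,0,.15],.2)
s=monitor.sense();print(s["clock"],s["finger_gap"],s["contact_force"])
sc=eyes.grab_frame("scene")["frame"][:,:,::-1]
cv2.imwrite("pics/g2.png",cv2.resize(sc[100:330,150:400],None,fx=2.6,fy=2.6,interpolation=3))
E
```

```text
False
[ 0.0001723  -0.00088047  0.00038562] [-0.10754588  0.37063723  0.51593319]
0.6385375259939904 [-2.26715526 -3.83938272  5.2557896 ]
6.2667 0.6373978712760701 [ 0.17387661  0.45809987 -2.7190289 ]
```

View pics/g2.png

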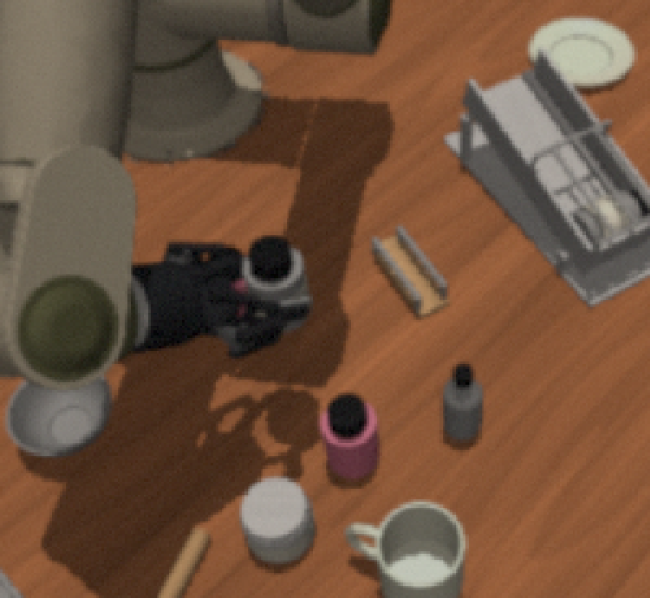

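The shaker is held and upright at crop (270,270); the gap of 0.64 × 85 ≈ 54 mm is close to its 56 mm diameter. Now the cradle.

```bash
python3 - <<'E'
from plan import *
from bench import *
a,j=lying(cyaw,P,S);g=CR+[0,0,.057]-U(cyaw)*(.046-GZ)
p,q=pose(g,a,j,ADV)
env.reach(p+[0,0,.12],q)
env.movel(p+[0,0,.03],.2)
s=monitor.sense();print(s["clock"],s["joints"].round(2) if hasattr(s["joints"],"round") else s["joints"])
V_=[]
for n,(x,y,w,h) in(("scene",(240,140,140,110)),("top",(260,140,140,110))):
    im=eyes.grab_frame(n)["frame"][:,:,::-1];cv2.imwrite(f"pics/{n}3.png",im)
    V_.append(cv2.resize(im[y:y+h,x:x+w],(400*7//6,int(400*7/6*h/w)),interpolation=3)[:, :400])
cv2.imwrite("pics/g3.png",np.hstack(V_))
E
```

```text
9.0333 [-0.28  0.61  1.62 -0.    1.44  1.56]
```

View pics/g3.png

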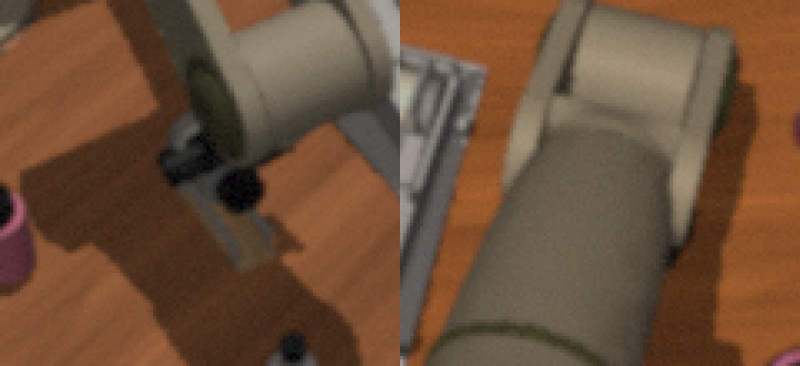

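The shaker lies above the cradle, cap outward at crop (240,187), and lines up with the rods. I'll lower it with a guard.

```bash
python3 - <<'E'
from plan import *
from bench import *
a,j=lying(cyaw,P,S);g=CR+[0,0,.057]-U(cyaw)*(.046-GZ)
p,q=pose(g,a,j,ADV)
r=env.movel(p+[0,0,-.004],.08,guard=5)
s=monitor.sense();print(r,s["position"]-p,s["contact_force"],s["clock"])
im=eyes.grab_frame("scene")["frame"][:,:,::-1]
cv2.imwrite("pics/g4.png",cv2.resize(im[160:240,260:360],None,fx=6,fy=6,interpolation=3))
E
```

```text
True [0.00034574 0.00042073 0.00201944] [ 1.24223824  2.33645626 -1.03575656] 9.5167
```

View pics/g4.png

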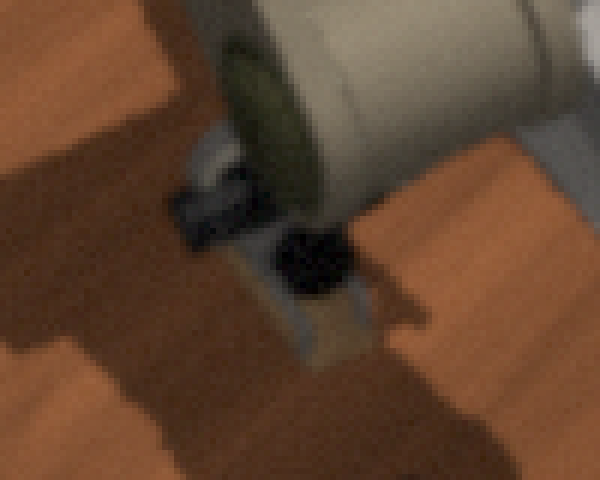

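It made contact 2 mm above nominal, which agrees with the predicted resting height. I'll release, back out and look.

```bash
python3 - <<'E'
from plan import *
from bench import *
env.release()
a,j=lying(cyaw,P,S);s=monitor.sense();print(s["finger_gap"],s["contact_force"])
p=s["position"]
env.movel(p-a*.09,.2)
# vertical hover, set aside to see
a2=-Z
env.movel(p-a*.09+[0,0,.06],.2)
s=monitor.sense();print(s["clock"])
for n in("scene","top"):
    im=eyes.grab_frame(n)["frame"][:,:,::-1];cv2.imwrite(f"pics/{n}5.png",im)
im=cv2.imread("pics/scene5.png");t=cv2.imread("pics/top5.png")
crop(im,260,160,100,80,6,"g5");crop(t,260,140,120,110,5,"g5t")
E
```

```text
0.9968834405797085 [ 0.5517522  -0.03076893 -0.49628859]
11.0333
```

View pics/g5.png

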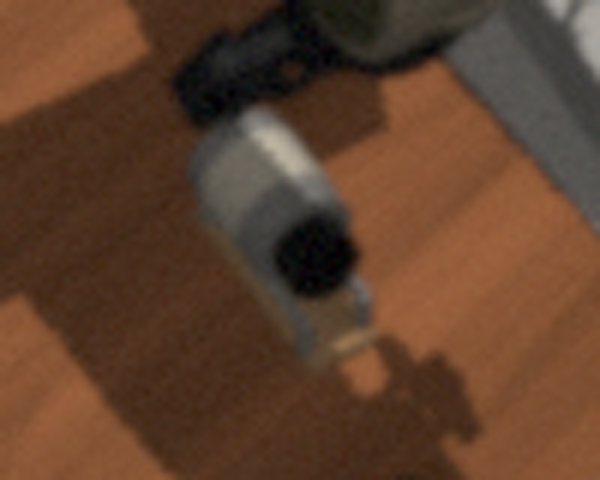

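View pics/g5t.png

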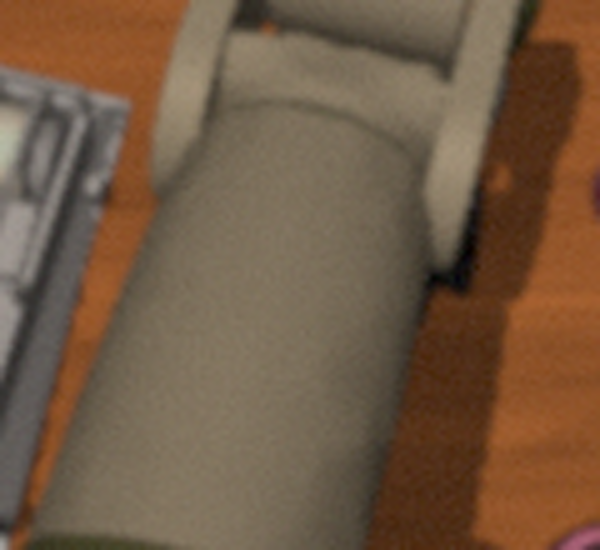

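The shaker lies on the cradle, cap outward at crop (317,252), with the gripper clear. I'll estimate where it sits along the rods before regrasping.

```bash
python3 - <<'E'
from plan import *
f=U(cyaw);l=np.cross(Z,f);th=np.linspace(0,6.28,60)
def ring(o,h,r,d): 
    c=CR+[0,0,.057]+f*(o-.046+h)+l*d
    return np.array([c+r*(np.cos(t)*l+np.sin(t)*Z) for t in th])
u0,u1=un((274,206),260,160,6),un((358,298),260,160,6)
def res(x):
    p=np.vstack([proj("scene",ring(x[0],.092,.02,x[1])),proj("scene",ring(x[0],.072,.02,x[1]))[:0]])
    q=np.concatenate([p.min(0)-u0,p.max(0)-u1]); return q
r=least_squares(res,[0,0]);print(r.x,r.fun)
im=cv2.imread("pics/scene5.png");k=6;im=cv2.resize(im,None,fx=k,fy=k,interpolation=cv2.INTER_CUBIC)
for o,c in((0,(0,255,0)),(r.x[0],(255,0,255))):
    for h,rr in((0,.028),(.07,.028),(.07,.02),(.092,.02)):
        cv2.polylines(im,[np.int32((proj("scene",ring(o,h,rr,0))+.5)*k)],True,c,1)
cv2.imwrite("pics/g6.png",im[160*k:240*k,260*k:360*k])
E
```

```text
[-0.01416061  0.00151374] [ 1.16483017  2.60371649 -1.17717941 -2.56316837]
```

View pics/g6.png

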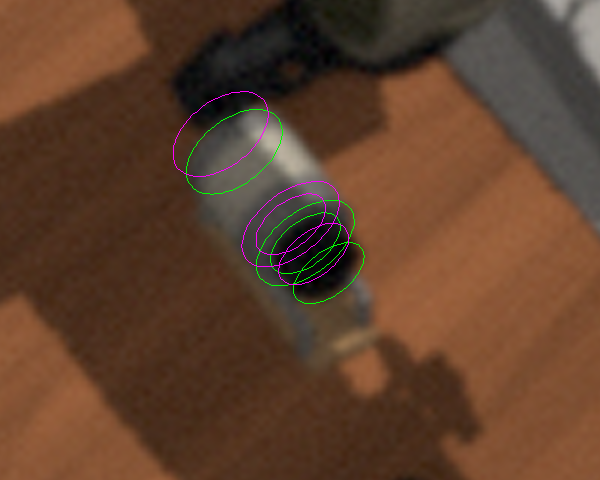

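The projected model (green) matches the real shaker to within about 1–2 mm, about −1.5 mm along the rods. I'll regrasp it with the tool vertical and check IK for both half turns.

```bash
sed -i 's/t1(402,435),.6/t1(387,412),.5/' rack.py; python3 rack.py; cat >> plan.py <<'E'
AD2=.001; OFF=-.0015
def cradle_pose(s,h=0):
    f=U(cyaw); return pose(CR+[0,0,.057+h]-f*(.046-GZ-OFF),-Z,s*np.cross(Z,f),AD2)
def lane_pose(s,x,y,z): # shaker mid at lane x,y,z (m)
    g=LO+LA@np.array([x,y-(.046-GZ),z]); return pose(g,-LA[:,2],-s*LA[:,0],AD2)
E
python3 - <<'E'
from plan import *
from bench import *
print(monitor.sense()["joints"].round(2))
for s in(1,-1):
    for P_ in(cradle_pose(s,.1),cradle_pose(s),lane_pose(s,-.003,0,.13),lane_pose(s,-.003,0,.028)):
        x=kinematics.ik(*P_);print(s,None if x is None else np.round(x,2))
E
```

```text
[ 0.4315  0.2271  0.0747 -0.2818 -0.0946  0.0017] -16.145609802291375
[[0.07, -0.36], [0.01, 0.3], [-0.31, 0.01], [0.09, -0.06], [-0.05, 0.0], [-0.03, -0.03], [-0.46, -0.0], [0.32, 0.19], [-0.71, -1.05], [0.25, 0.91], [0.73, 0.33], [-0.11, 0.37]]
[-0.28  0.55  1.39 -0.    1.73  1.56]
1 [-0.28  0.23  1.87 -0.    1.04 -1.58]
1 [-0.28  0.41  1.96 -0.    0.77 -1.58]
1 [ 0.15  0.41  1.51  0.1   1.44 -2.73]
1 [ 0.17  0.49  1.68  0.11  1.19 -2.74]
-1 [-0.28  0.23  1.87 -0.    1.04  1.56]
-1 [-0.28  0.41  1.96 -0.    0.77  1.56]
-1 [0.15 0.41 1.51 0.1  1.44 0.41]
-1 [0.17 0.49 1.68 0.11 1.19 0.4 ]
```

```bash
python3 - <<'E'
from plan import *
from bench import *
s_=-1
p,q=cradle_pose(s_,.09); env.reach(p,q)
p,q=cradle_pose(s_,0); r=env.movel(p,.15,guard=8)
s=monitor.sense();print(r,s["position"]-p,s["contact_force"])
env.close_gripper(50)
s=monitor.sense();print(s["finger_gap"],s["contact_force"])
env.movel(p+[0,0,.15],.2)
s=monitor.sense();print(s["finger_gap"],s["contact_force"])
p,q=lane_pose(s_,-.003,0,.13); env.reach(p,q)
p,q=lane_pose(s_,-.003,0,.085); env.movel(p,.15)
s=monitor.sense();print(s["clock"],s["position"]-p)
for n in("scene","top"):
    im=eyes.grab_frame(n)["frame"][:,:,::-1];cv2.imwrite(f"pics/{n}7.png",im)
im=cv2.imread("pics/scene7.png");t=cv2.imread("pics/top7.png")
crop(im,315,100,100,95,6,"g7");crop(t,190,140,110,120,5,"g7t")
E
```

```text
False [ 0.0006558  -0.00022072  0.00042371] [-0.33368492  0.16207812 -0.13882449]
0.6426262196309129 [ 0.3271164   9.72642617 10.12931423]
0.6450978538070977 [ 0.01434678  0.12474357 -2.37577235]
15.425 [ 0.00044793 -0.00044554  0.00055641]
```

View pics/g7.png

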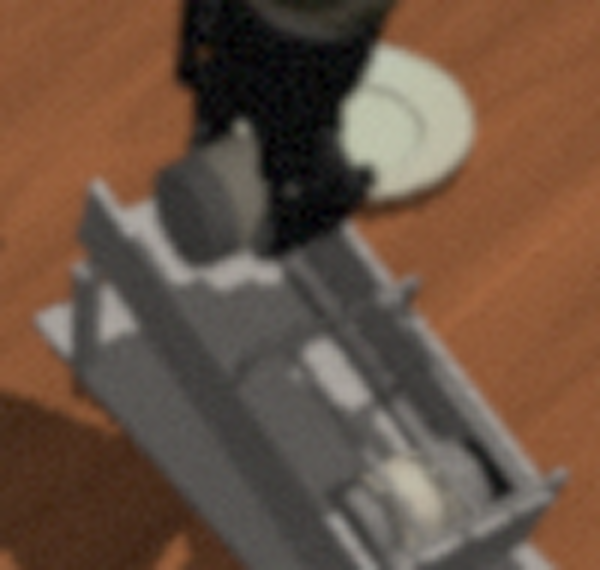

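View pics/g7t.png

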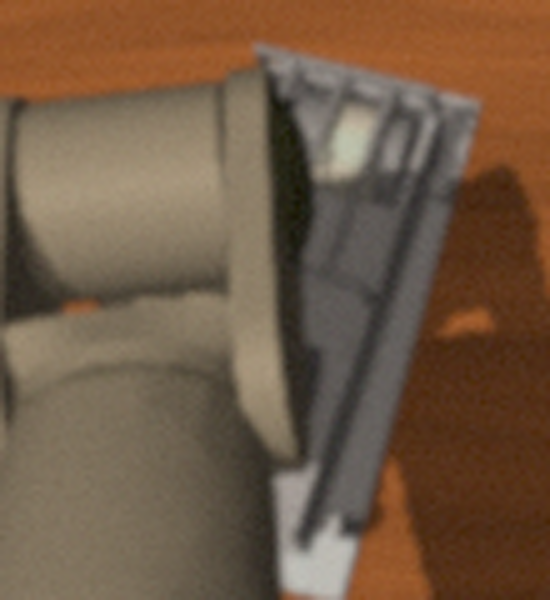

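The shaker is held across the lane, underside towards −y (scene crop disc near (190,210)), cap towards +y. I'll check its placement across the lane by overlaying the model.

```bash
python3 - <<'E'
from plan import *
th=np.linspace(0,6.28,60)
im=cv2.imread("pics/scene7.png");k=8;im=cv2.resize(im,None,fx=k,fy=k,interpolation=cv2.INTER_CUBIC)
W=lambda p:LO+LA@np.array(p)
def ln(pts,c): cv2.polylines(im,[np.int32((proj("scene",np.array(pts))+.5)*k)],True,c,1)
for h,r in((0,.028),(.07,.028)): ln([W((-.003+r*np.cos(t),h-.046,.085+r*np.sin(t))) for t in th],(0,255,0))
for z,c in((.045,(0,255,255)),(0,(0,0,255))): ln([W((x,y,z)) for x,y in((-.065,-.05),(.2,-.05),(.2,.05),(-.065,.05))],c)
cv2.imwrite("pics/g8.png",im[105*k:180*k,320*k:410*k])
E
```

```text
(no output)
```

View pics/g8.png

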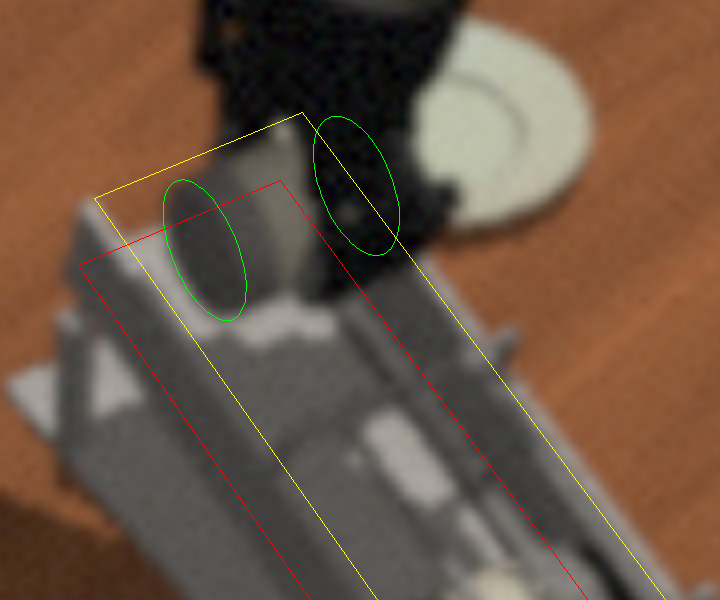

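```bash
python3 - <<'E'
from plan import *
th=np.linspace(0,6.28,60)
im0=cv2.imread("pics/scene7.png");k=16;im=cv2.resize(im0,None,fx=k,fy=k,interpolation=cv2.INTER_CUBIC);raw=im.copy()
W=lambda p:LO+LA@np.array(p)
r=.028
for dy,c in((-.003,(0,0,255)),(0,(0,255,0)),(.003,(255,0,0))):
  cv2.polylines(im,[np.int32((proj("scene",np.array([W((-.003+r*np.cos(t),dy-.046,.085+r*np.sin(t))) for t in th]))+.5)*k)],True,c,1)
sl=(slice(120*k,150*k),slice(335*k,360*k))
cv2.imwrite("pics/g9.png",np.clip(np.hstack([raw[sl],im[sl]]).astype(float)*1.6,0,255).astype(np.uint8))
E
```

```text
(no output)
```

View pics/g9.png

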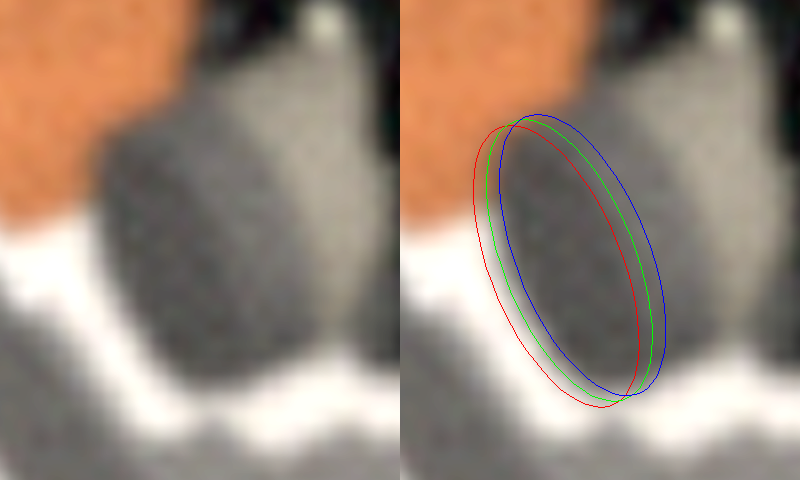

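The underside disc appears about 3–4 mm towards +y of the predicted position (observed left edge at 105, model at 87, ~4.5 px/mm). I'll shift the target by −2.5 mm in y and lower it with a guard.

```bash
python3 - <<'E'
from plan import *
from bench import *
p,q=lane_pose(-1,-.003,-.0025,.055); r=env.movel(p,.12,guard=6)
s=monitor.sense();print(r,(LA.T@(s["position"]-p)).round(4),s["contact_force"])
if not r:
    p,q=lane_pose(-1,-.003,-.0025,.027); r=env.movel(p,.05,guard=5)
    s=monitor.sense();print(r,(LA.T@(s["position"]-p)).round(4),s["contact_force"])
print(s["clock"])
im=eyes.grab_frame("scene")["frame"][:,:,::-1];cv2.imwrite("pics/scene10.png",im);crop(im,325,110,75,65,9,"g10")
E
```

```text
False [0.0003 0.0001 0.0007] [ 0.6551011   0.45147372 -2.58637881]
True [-0.0001 -0.0001  0.0031] [-0.16355114  0.13723631  5.35701638]
16.425
```

View pics/g10.png

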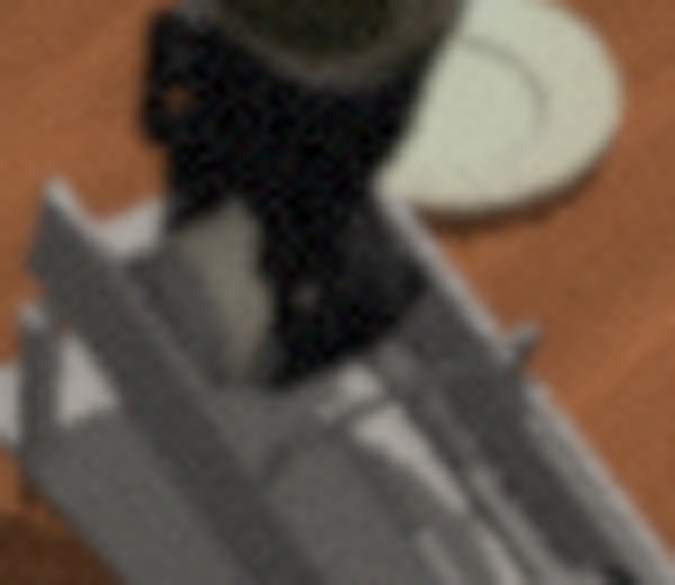

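It stopped on the floor with a vertical contact force and almost no side force, at axis height ≈30 mm (expected 28; on the rail it would be 33). I'll let go and withdraw square to the lane.

```bash
python3 - <<'E'
from plan import *
from bench import *
env.release()
s=monitor.sense();p=s["position"];print(s["finger_gap"],s["contact_force"])
env.movel(p+LA[:,2]*.03,.08)
print(monitor.sense()["contact_force"])
env.movel(p+LA[:,2]*.12,.2)
q0=monitor.sense()["joints"].copy(); q0[0]-=.75;env.set_joints(q0)
print(monitor.sense()["clock"],monitor.sense()["contact_force"])
for n in("scene","top"):
    im=eyes.grab_frame(n)["frame"][:,:,::-1];cv2.imwrite(f"pics/{n}11.png",im)
im=cv2.imread("pics/scene11.png");t=cv2.imread("pics/top11.png")
crop(im,315,100,100,100,6,"g11");crop(t,205,140,100,120,5,"g11t")
E
```

```text
1.0016694989988355 [0.47884195 0.1071723  0.10062509]
[ 4.54650778 -2.0980716  10.88444279]
19.4 [-0.3031766   0.44859138  0.74808127]
```

View pics/g11.png

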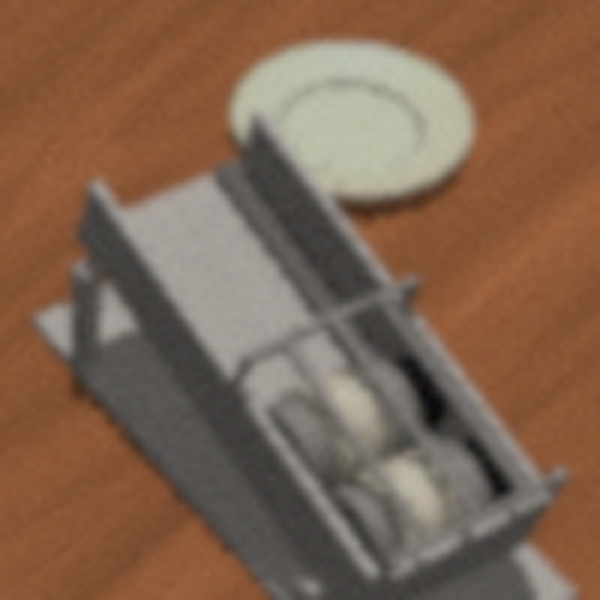

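View pics/g11t.png

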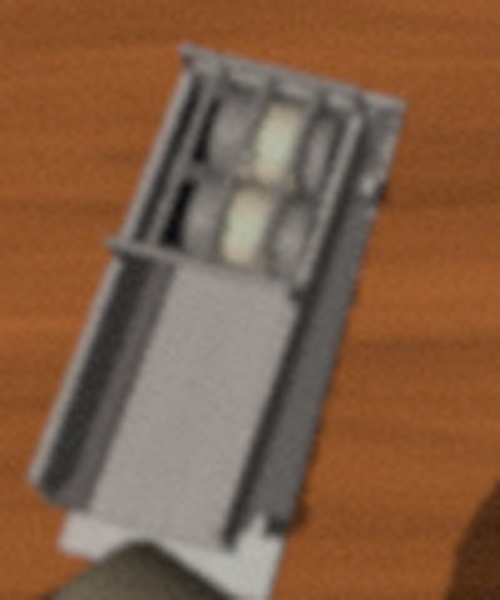

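View pics/scene11.png

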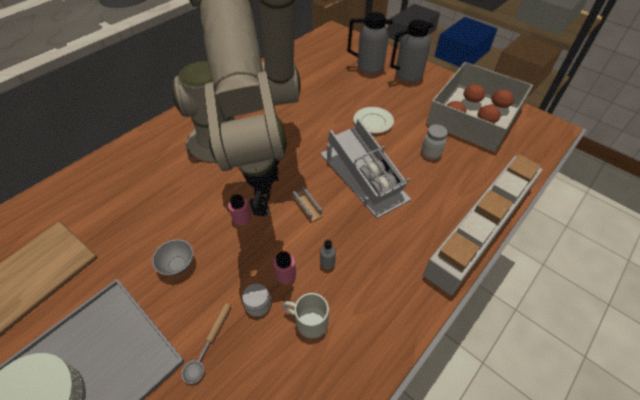

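```bash
python3 - <<'E'
from plan import *
from bench import *
th=np.linspace(0,6.28,60);W=lambda p:LO+LA@np.array(p)
o=[]
for n,(x0,y0) in(("scene",(355,140)),("top",(225,140))):
    im=eyes.grab_frame(n)["frame"][:,:,::-1];k=8;im=cv2.resize(im,None,fx=k,fy=k,interpolation=3);raw=im.copy()
    for X in(.116,.172):
        for h,r in((0,.028),(.07,.028),(.092,.02)):
            cv2.polylines(im,[np.int32((proj(n,np.array([W((X+r*np.cos(t),h-.046,.028+r*np.sin(t))) for t in th]))+.5)*k)],True,(0,255,0),1)
    o.append(im[y0*k:(y0+62)*k,x0*k:(x0+50)*k])
cv2.imwrite("pics/g12.png",np.hstack(o));print(monitor.sense()["position"])
E
```

```text
[ 0.47497593 -0.15616166  0.2000834 ]
```

View pics/g12.png

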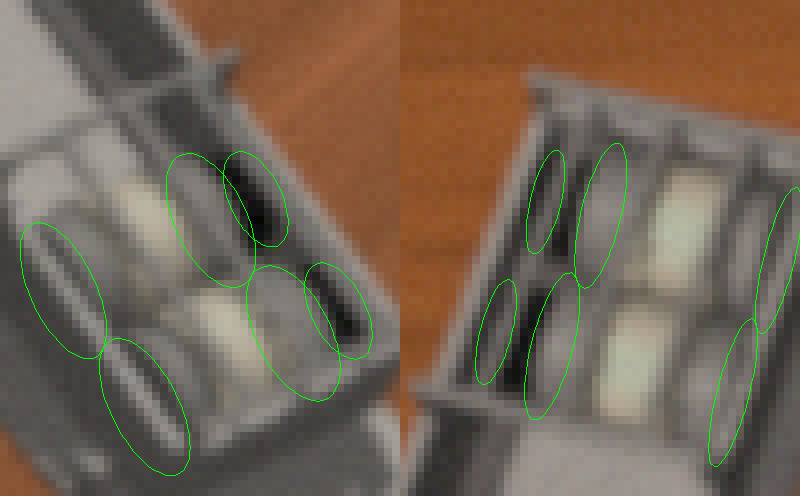

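Both shakers sit on the predicted poses at the same spacing. The fed one touches the parked one, and both caps point to +y. Handing in.

```bash
python3 -c "
from bench import *
print(job.hand_in(),monitor.sense()['clock'])"
```

```text
the job is handed in; nothing more can be done
the job is handed in; nothing more can be done
```

The shaker is put away in the gravity rack, and the job was handed in at about 19.5 s of the 48 s; no verdict is reported.

- **Steps:** I took the steel shaker from between its two pink look-alikes, laid it on the cradle and let go. A picture showed it lying there free. I then regrasped it from above and lowered it across the open mouth with its cap towards +y. It touched the floor at an axis height of about 30 mm (28 expected) before I released it.
- **Final pictures:** The shaker rests square against the parked one, about 56 mm uphill of it, with both caps towards +y. By eye in the scene view everything else stood where it was before, and the gripper was clear with force near zero.
- **Disagreements:**
  - Before lowering, the picture put the shaker 3–4 mm too far towards +y, so I shifted it −2.5 mm.
  - The top view differs from my fitted rack position by a few millimetres, equally for both shakers.
  - While I was withdrawing the gripper, the tool briefly felt about 11 N, presumably from the fingers rubbing past the shaker.

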